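# Hang the second template on the shared hook

### The job

Lift the plywood template with the yellow tab out of its rack and hang it by its hole on the steel hook where the blue template already hangs, in front of the blue one. Slide it gently back along the hook, blue template ahead of it, until you feel the pair come up against the rubber stop and bear lightly on it; then let it hang freely from the hook, close against the blue one, and leave the blue template hanging and everything else undisturbed.

Things in the scene. Friction and masses are not known exactly. Their poses are not given: they have to be found in the camera images.
- stand: Fixed template stand. Origin on the bench, z up, x along the hook from its free tip (towards the robot) back to the post, y = 0 the hook's plane. Wooden foot 180 x 120 x 18 mm, centred at x = +20 mm; post 22 x 30 mm, 216 mm high, centred at x = +75 mm. The hook is a round steel bar, 8 mm thick, level along x, its axis 200 mm above the bench, from the post to x = -55 mm.
- hook_bar (a point): Point on the axis of the hook bar, 200 mm above the bench, at x = -30 mm in the stand's frame (25 mm behind the foot of the lip). Axes as the stand's.
- hook_tip (a point): Top of the upturned lip at the hook's free end, at x = -62 mm in the stand's frame, 216 mm above the bench, 12 mm above the bar's upper side; the lip slopes outwards to x = -66 mm. A hole clears it if it is open from 196 to 216 mm height.
- stop_zone (a point): Point on the bar's axis at x = +7 mm of the stand's frame. A collar with a round black rubber buffer, 32 mm across, is clamped on the bar; its front face is within 20 mm of this point either way, differs every time and is not measured: find it by feel. The buffer gives 1 mm per 4 N, up to 3 mm, then is hard; the collar does not shift.
- first_template: Blue template hanging on the hook: plate 9 mm thick (its x), 70 mm wide (96 over the round ears), 136 mm high, 0.08 to 0.15 kg. Origin in the middle of its lower edge, axes as the stand's. It rests loosely anywhere along the bar; about 0.5 to 1.5 N slides it. Its top is 19 mm above the bar's axis. A push over 8 N damages it.
- first_template_seat (a point): The point of the blue template where the bar's axis lies when it hangs: in the middle of its thickness, in the hole, 117.4 mm above its lower edge.
- second_template: Plywood template to be hung, upright in the rack's slot: plate 9 mm thick (its x), 70 mm wide (96 over the round ears), 194 mm high, 0.08 to 0.15 kg. Origin in the middle of its lower edge, z up. Yellow tab 36 mm wide, 134 to 194 mm above the lower edge: pinch its upper 40 mm across the thickness, from above, to keep the fingers above the blue one. Either face may be in front.
- second_template_seat (a point): Where the bar's axis lies when the plywood template hangs: mid-thickness, 117.4 mm above its lower edge, 4.6 mm under the ridge of the hole. Hole 26 mm wide, level lower edge 27.4 mm below this point, roof sloping 30 degrees to each side of the ridge. To pass the lip, carry this point about 18 mm (15 to 22) above the bar's axis.
- rack: Fixed wooden rack, 100 x 110 mm, 40 mm high, origin in the middle of its underside. One slot 13 mm wide across the middle, along y, open at both ends, with its floor 12 mm above the bench; the plywood template stands in it.
- sanding_block: Bystander: cork sanding block 56 x 97 x 30 mm with a red sole, lying loose on the bench between stand and rack and nearer the robot. Origin in the middle of its underside.
- mallet: Bystander: wooden mallet lying on the bench on the far side, head 60 mm in diameter and 85 mm long, handle 22 mm thick along its x, 235 mm overall, origin under the middle of the handle.
- glue: Bystander: yellow glue bottle with red cap, 52 mm in diameter, 120 mm high, standing on the far side of the bench. Origin in the middle of its underside.

How it is judged:
By the outcome, as a careful person would: the job done as asked, in the order asked, and still so for the second after the job is handed in, with the robot touching nothing.
It also fails if it takes over 54 s, if anything falls off the work surface, if the arm or the gripper's body presses on something with over 40 N, if the wrist force passes 120 N, or if a joint passes its speed limit or range.

### The arm

A 7-joint arm with a two-finger parallel gripper is mounted at the origin on the work surface. World frame = base frame: x ahead of the robot, y to its left, z up, the work surface at z = 0. Lengths are in m, angles in rad, forces in N, time in s.
With the tool pointing down it reaches from about 0.4 to 0.75 m from the base axis. Payload 19.5 kg.
Tool frame: the origin (TCP) lies at the very end of the fingers, on their centre line; the grasp point (between the pads) lies 19 mm behind it; z points along the fingers, y is the line along which they close (so a half turn about z gives the same grasp; the last joint's range is limited). The gripper opens to 85 mm and grips with 20 to 120 N. Pads are 22 mm wide; open, the fingers measure 114 mm over their backs; the gripper's body (76 mm by 85 mm) begins 54 mm behind the grasp point. The pads swing forward as they close: fully open they stand 13 mm farther back than shut.
Start: joints at [1.135, 0.707, -0.028, 1.485, 0.022, 0.951, -0.075], TCP at [0.221, -0.531, 0.231] pointing down, gripper open.
Joint ranges: [-2.71, 2.71], [-0.32, 2.16], [-1.57, 1.52], [0, 2.45], [-1.46, 4.6], [0, 2.02], [-2.83, 2.83]. Speed limits (rad/s): [1.89, 1.89, 2.57, 2.57, 3.01, 3.01, 3.01].

### API

Orientations are given as a rotation vector (axis times angle).
In Python, from rig import robot gives the robot as it stands.
- The arm moves only by the tool apply_moves, never from a script. Its argument "deltas" is a list of rows, each an object of numbers: "tx", "ty", "tz": the shift along the tool's x, y, z in mm; "ax", "ay", "az": the turn, a rotation vector about the tool's x, y, z in rad; "gripper": the closure, from -1 (fully open) to 1 (shut). A call has 1 to 20 rows; each row is the pose to reach, as a shift and turn from the pose commanded when the call began, along the tool's axes at that moment; what a row does not reach only later rows make up. A row lasts 1/8 s, in which the tool goes at most 62.5 mm and 10.7 degrees, less where a joint would pass 70% of its speed; a pose out of reach is approached as far as the arm can. A call with a gripper value outside its range is refused whole. The fingers move at their own pace and stop on an object; "grip_force" is the grip in N (left out, the last holds). Time passes only in rows, so rows that repeat a pose let the fingers close. It gives the time, the measured TCP pose, the force, the opening and the grip force at its end, in the units of the state.
- robot.get_obs(): the state, without advancing time (a new reading comes with each control period).
- robot.read_camera(name): name is "scene" or "side" or "wrist"; returns a dict with "frame" (480x640x3 uint8, red, green, blue), "z_map" (480x640 float32, m along the optical axis (not along the pixel's ray), 0 where there is no reading), "intrinsics" (3x3 intrinsics, pixels), "extrinsics" (4x4, takes a point from camera to world coordinates); the wrist camera has in their place "tool_from_camera" (4x4, takes a point from camera to tool coordinates, whose origin is the TCP and whose axes are the flange's). Camera axes: x right, y down, z forward; pixel columns grow to the right and rows downward; lengths in m; the calibration is good to about 2 mm. A picture is of the moment at which its call begins: read the wrist's pose just before it.
- robot.close_job(): hands the job in; it is judged then, once.
The state is a dict: "time_s": time; "joint_positions": joint angles; "qd": joint speeds; "effort": joint torques, N m; "tcp_pos": TCP position; "eef_rot": TCP orientation; "force": force on the tool from outside, world axes, zero at the start; "ft_torque": the same for the moment, N m; "width": opening from 0.0 (shut) to 1.0 (fully open); "grasp_force": force on a finger pad.
Only numpy, scipy, OpenCV 4.12 (cv2) and the standard library are available. Lean on these libraries where they do the work, as an engineer would, in place of code of your own. Each camera call takes 0.05 s, during which the arm holds its last target. There are 200 camera calls.

## Working session

There is one attempt and no reset: what is moved stays moved. The work goes in short steps, Python scripts to look and compute and a tool call to move; the robot and the scene stay as the last step left them, time stands still between calls to the robot, and variables do not carry over. Pictures are saved under pics/ and viewed, at most 10 in all, crops included, and the job is handed in when it is done.

Besides the shell and the picture viewer there is one more tool, called after "Emit:" by a JSON object that holds its "fn" and its "kwargs". apply_moves: Moves the arm, as the interface text tells. Its arguments: {"type":"object","properties":{"deltas":{"type":"array"},"grip_force":{"type":"number"}},"required":["deltas"]}

```bash
mkdir -p pics; cat > h.py <<'E'
import numpy as np, cv2
from rig import robot
from scipy.spatial.transform import Rotation as R
def cam(n):
    o=robot.get_obs(); c=robot.read_camera(n)
    if n=="wrist":
        T=np.eye(4);T[:3,:3]=R.from_rotvec(o["eef_rot"]).as_matrix();T[:3,3]=o["tcp_pos"]
        E=T@np.array(c["tool_from_camera"])
    else: E=np.array(c["extrinsics"])
    z=c["z_map"];K=np.array(c["intrinsics"])
    v,u=np.mgrid[:480,:640]
    P=np.stack([(u-K[0,2])/K[0,0]*z,(v-K[1,2])/K[1,1]*z,z],-1)@E[:3,:3].T+E[:3,3]
    P[z==0]=np.nan
    return c["frame"],P,K,E
def save(n,f): cv2.imwrite(f"pics/{n}.png",f[...,::-1])
E
python3 - <<'E'
from h import *
o=robot.get_obs();print({k:np.round(v,3) for k,v in o.items()})
for n in("scene","side"):
    f,P,K,E=cam(n);save(n+"0",f);np.savez(n+"0.npz",f=f,P=P,K=K,E=E);print(n,E.round(3),K)
E
```

```text
{'time_s': np.float64(0.0), 'joint_positions': array([ 1.135,  0.707, -0.028,  1.485,  0.022,  0.951, -0.075]), 'qd': array([ 0.001, -0.001,  0.001, -0.001, -0.002, -0.   ,  0.   ]), 'effort': array([-0.0000e+00, -8.8318e+01,  1.2350e+00, -2.3615e+01,  1.7000e-02,
        7.0000e-03, -0.0000e+00]), 'tcp_pos': array([ 0.221, -0.531,  0.231]), 'eef_rot': array([-3.08 , -0.614,  0.   ]), 'force': array([-1.03 , -0.301,  1.08 ]), 'ft_torque': array([ 0.004,  0.004, -0.015]), 'grasp_force': np.float64(0.0), 'width': np.float64(0.998)}
scene [[-0.505  0.514 -0.693  1.181]
 [ 0.863  0.297 -0.409  0.363]
 [-0.004 -0.805 -0.594  0.675]
 [ 0.     0.     0.     1.   ]] [[611.75410861   0.         321.50312609]
 [  0.         611.75410861 247.27291901]
 [  0.           0.           1.        ]]
side [[ 0.748 -0.478  0.461  0.231]
 [-0.664 -0.519  0.539 -0.427]
 [-0.018 -0.709 -0.705  0.682]
 [ 0.     0.     0.     1.   ]] [[525.18228527   0.         318.664399  ]
 [  0.         525.18228527 239.37898285]
 [  0.           0.           1.        ]]
```

View pics/scene0.png

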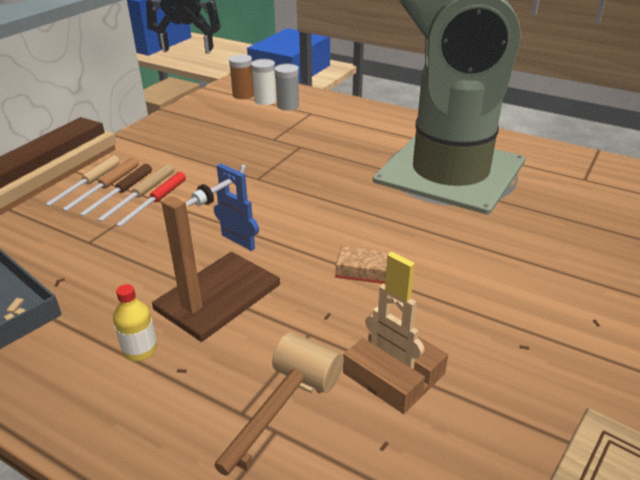

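View pics/side0.png

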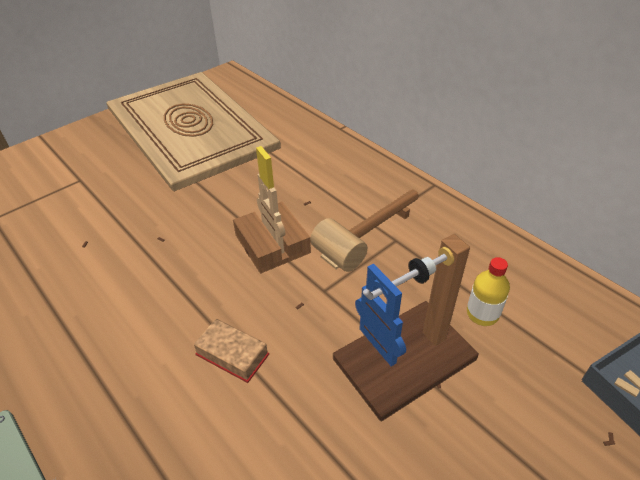

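The scene view shows the yellow tab at (400,278) on the template in its rack. The blue template is at (236,205), near the tip of the hook, and the stop is at (203,193). The side view shows the same: yellow tab (265,168), blue template (380,315), hook tip (370,293), stop (420,270).

```bash
cat > fit.py <<'E'
from h import *
def rect(Q,name):
    r=cv2.minAreaRect((Q[:,:2]*1000).astype(np.float32)); print(name,len(Q),np.round(r[0],1),np.round(r[1],1),round(r[2],1),'z',np.nanpercentile(Q[:,2],[1,50,99]).round(4))
D={n:np.load(n+"0.npz") for n in("scene","side")}
for n,d in D.items():
    f=d["f"];P=d["P"];h=cv2.cvtColor(f,cv2.COLOR_RGB2HSV);H,S,V=h[...,0],h[...,1],h[...,2];z=P[...,2]
    inb=(P[...,0]>.3)&(P[...,0]<.9)&(abs(P[...,1])<.45)
    er=lambda m:cv2.erode(m.astype(np.uint8),np.ones((3,3)))>0
    blue=er((H>100)&(H<130)&(S>120)&inb&(z>.03));rect(P[blue],n+" blue")
    Q=P[blue];c=Q.mean(0);w=np.linalg.svd(Q-c,full_matrices=False)[2][2];print(' normal',w.round(3),'c',c.round(4))
    u,v=(262,165) if n=="side" else (400,278)
    m=np.zeros_like(blue);m[v-35:v+35,u-25:u+25]=1
    y=er((H>20)&(H<35)&(S>180)&(V>100)&m&(z>.1));rect(P[y],n+" yellow");Q=P[y]
    if len(Q)>20:
        w=np.linalg.svd(Q-Q.mean(0),full_matrices=False)[2][2];print(' normal',w.round(3),Q.mean(0).round(4))
    t=y&(z>P[...,2][y].max()-.003);rect(P[t],' yellow top')
    # bright/gray bar
    bar=inb&(z>.192)&(z<.222)&(P[...,1]<.1)&~((H>100)&(H<130)&(S>120))
    rect(P[bar&(S<70)],n+" bar");rect(P[bar&(S>=70)],n+" posttop")
    ft=er(inb&(abs(z-.018)<.004)&(V<110)&(P[...,1]<.1));rect(P[ft],n+" foot")
    box=(320,455,340,405) if n=="scene" else (230,312,205,272)
    mm=np.zeros_like(blue);mm[box[2]:box[3],box[0]:box[1]]=1
    rect(P[er(mm&(abs(z-.04)<.003))],n+" racktop")
E
python3 fit.py
```

```text
scene blue 100 [ 548.9 -157.2] [68.1  5.3] 79.6 z [0.0916 0.173  0.2181]
 normal [ 0.986 -0.168 -0.   ] c [ 0.5501 -0.1511  0.1746]
scene yellow 0 [0. 0.] [0. 0.] 0.0 z nan
  return np.nanmean(a, axis, out=out, keepdims=keepdims)
Traceback (most recent call last):
  File "fit.py", line 16, in <module>
    t=y&(z>P[...,2][y].max()-.003);rect(P[t],' yellow top')
           ~~~~~~~~~~~~~~~^^
ValueError: zero-size array to reduction operation maximum which has no identity
```

```bash
sed -i 's/(S>180)&(V>100)/(S>150)/; s/y=er(\(.*\));rect(P\[y\],n+" yellow/y=(\1);rect(P[y],n+" yellow/; s/blue=er(\(.*\));rect(P\[blue\]/blue=(\1);rect(P[blue]/; s/    t=y&/    if len(Q)==0: continue\n    t=y\&/' fit.py; python3 fit.py; python3 - <<'E'
import numpy as np,cv2
for n,p in(("scene",[(400,278),(397,290),(236,205),(203,193),(180,204)]),("side",[(265,168),(266,180),(380,315),(420,270),(400,280),(456,243)])):
    d=np.load(n+"0.npz");h=cv2.cvtColor(d["f"],cv2.COLOR_RGB2HSV)
    for u,v in p: print(n,u,v,h[v,u],d["P"][v,u].round(3))
    print(np.isnan(d["P"][...,0]).mean())
E
```

```text
scene blue 436 [ 547.5 -169.2] [94.  10.1] 81.4 z [0.0875 0.1736 0.2191]
 normal [ 0.99  -0.143  0.006] c [ 0.5498 -0.1546  0.1733]
scene yellow 876 [610.2 139.6] [14. 36.] 2.6 z [0.1493 0.1789 0.2058]
 normal [ 0.987 -0.158  0.003] [0.6095 0.1409 0.1787]
 yellow top 52 [609.1 138.9] [35.4  7.5] 85.9 z [0.204  0.2049 0.2066]
scene bar 498 [ 577.2 -182.5] [ 53.7 120.1] 70.0 z [0.1931 0.203  0.2157]
scene posttop 843 [ 603.3 -183.7] [ 57.9 129.9] 78.3 z [0.1923 0.208  0.2183]
scene foot 2604 [ 638.3 -197.3] [247.4 532. ] 23.2 z [0.0146 0.0173 0.0201]
scene racktop 1845 [626.4 140.8] [103.  156.7] 17.8 z [0.0373 0.0395 0.0421]
side blue 2622 [ 545.1 -174.5] [94.  10.6] 81.1 z [0.0871 0.1562 0.22  ]
 normal [-0.991  0.134  0.02 ] c [ 0.5416 -0.1799  0.1583]
side yellow 456 [604.4 136.9] [38.6 10.6] 76.9 z [0.1495 0.1848 0.2076]
 normal [-0.992  0.123  0.041] [0.6016 0.1318 0.1832]
 yellow top 87 [605.  137.2] [37.7  9.6] 76.9 z [0.2049 0.2062 0.2077]
side bar 852 [ 576.7 -184.9] [ 52.4 124.2] 69.4 z [0.1937 0.2047 0.2169]
side posttop 734 [ 591.7 -183.1] [ 47.6 152.3] 75.5 z [0.1924 0.2118 0.2179]
side foot 5304 [ 601.1 -187.9] [206.5 577.3] 14.7 z [0.0158 0.0183 0.0209]
side racktop 1314 [605.3 142.1] [109.2  97. ] 77.4 z [0.0378 0.0404 0.0427]
scene 400 278 [ 23 160 121] [0.61  0.143 0.18 ]
scene 397 290 [ 22 162 123] [0.611 0.14  0.159]
scene 236 205 [113  99  80] [ 0.552 -0.162  0.161]
scene 203 193 [ 85   7 221] [ 0.607 -0.176  0.207]
scene 180 204 [ 12 132 159] [ 0.654 -0.178  0.214]
0.005045572916666667
side 265 168 [ 23 173 153] [0.598 0.126 0.186]
side 266 180 [ 23 172 153] [0.598 0.126 0.163]
side 380 315 [107 153 105] [ 0.541 -0.177  0.159]
side 420 270 [38 28 36] [ 0.595 -0.187  0.209]
side 400 280 [ 11  15 185] [ 0.57  -0.178  0.203]
side 456 243 [ 13 139 167] [ 0.656 -0.191  0.216]
0.003919270833333334
```

```bash
cat > fit2.py <<'E'
from h import *
for n in("scene","side"):
    d=np.load(n+"0.npz");f=d["f"];P=d["P"];h=cv2.cvtColor(f,cv2.COLOR_RGB2HSV);S=h[...,1];z=P[...,2]
    near=(P[...,0]>.48)&(P[...,0]<.70)&(P[...,1]>-.23)&(P[...,1]<-.13)
    Q=P[near&(z>.2125)&(P[...,0]>.635)];r=cv2.minAreaRect((Q[:,:2]*1000).astype(np.float32));print(n,'post',len(Q),r)
    Q=P[near&(z>.2)&(z<.2065)&(S<60)&(P[...,0]<.59)]
    l=cv2.fitLine((Q[:,:2]*1000).astype(np.float32),cv2.DIST_HUBER,0,.01,.01).ravel();print('bar',len(Q),l,np.degrees(np.arctan(l[1]/l[0])),np.percentile(Q[:,0],[0,2,98,100]))
    Q=P[near&(z>.209)&(z<.2185)&(S<60)&(P[...,0]<.54)];print('lip',len(Q),Q.mean(0).round(4) if len(Q) else 0,Q[:,0].min() if len(Q) else 0)
    Q=P[near&(h[...,2]<60)&(z>.19)&(P[...,0]>.57)&(P[...,0]<.63)];print('rubber',len(Q),Q.mean(0),np.percentile(Q[:,0],[2,98]))
    g=(abs(z-.018)<.004)&(P[...,0]>.5)&(P[...,0]<.73)&(P[...,1]>-.3)&(P[...,1]<-.08)&(h[...,2]<95)
    nn,lab,st,_=cv2.connectedComponentsWithStats(g.astype(np.uint8));k=1+st[1:,4].argmax();Q=P[lab==k];print('foot',cv2.minAreaRect((Q[:,:2]*1000).astype(np.float32)))
E
python3 fit2.py
```

```text
scene post 200 ((656.088623046875, -189.4104461669922), (34.36326217651367, 23.65514373779297), 79.90065002441406)
bar 100 [ 9.9090308e-01 -1.3457756e-01  5.6508069e+02 -1.7317438e+02] -7.7341933 [0.52142618 0.52371723 0.58827193 0.58921841]
lip 24 [ 0.5231 -0.1676  0.2127] 0.5193279820684509
rubber 102 [ 0.60250334 -0.17265674  0.20641897] [0.5984053  0.60521555]
foot ((678.488037109375, -191.24609375), (115.56352996826172, 27.272361755371094), 80.7448501586914)
side post 351 ((653.203125, -191.35806274414062), (30.37254524230957, 26.213197708129883), 82.8456039428711)
bar 225 [ 9.8885560e-01 -1.4887793e-01  5.5901929e+02 -1.7758835e+02] -8.561906 [0.52043794 0.52306504 0.58870357 0.5899208 ]
lip 45 [ 0.5202 -0.1706  0.2137] 0.5163695174595051
rubber 271 [ 0.59640133 -0.18514528  0.20681084] [0.59332417 0.60097907]
foot ((569.1264038085938, -219.4280548095703), (96.36567687988281, 209.40379333496094), 48.558780670166016)
```

```bash
cat >> h.py <<'E'
def goal(p,ydeg):
    "tool-frame delta (mm, rad) to TCP p with tool down and tool y at ydeg"
    o=robot.get_obs();A=R.from_rotvec(o["eef_rot"]).as_matrix()
    y=np.array([np.cos(np.radians(ydeg)),np.sin(np.radians(ydeg)),0]);z=np.array([0,0,-1.])
    B=np.stack([np.cross(y,z),y,z],1)
    print('d',(A.T@(np.array(p)-o["tcp_pos"])*1000).round(1),'a',R.from_matrix(A.T@B).as_rotvec().round(4))
E
python3 -c "
from h import *
goal([.606,.138,.29],-9)"
```

```text
d [ 612.6 -469.7  -58.7] a [-9.0000e-04 -5.0000e-04 -1.0199e+00]
```

Emit:
{"fn": "apply_moves", "kwargs": {"deltas": [{"tz": -40},{"tx": 80,"ty": -61,"tz": -59,"az": -0.14},{"tx": 613,"ty": -470,"tz": -59,"az": -1.02},{"tx": 613,"ty": -470,"tz": -59,"az": -1.02},{"tx": 613,"ty": -470,"tz": -59,"az": -1.02},{"tx": 613,"ty": -470,"tz": -59,"az": -1.02},{"tx": 613,"ty": -470,"tz": -59,"az": -1.02},{"tx": 613,"ty": -470,"tz": -59,"az": -1.02},{"tx": 613,"ty": -470,"tz": -59,"az": -1.02},{"tx": 613,"ty": -470,"tz": -59,"az": -1.02},{"tx": 613,"ty": -470,"tz": -59,"az": -1.02},{"tx": 613,"ty": -470,"tz": -59,"az": -1.02},{"tx": 613,"ty": -470,"tz": -59,"az": -1.02},{"tx": 613,"ty": -470,"tz": -59,"az": -1.02},{"tx": 613,"ty": -470,"tz": -59,"az": -1.02},{"tx": 613,"ty": -470,"tz": -59,"az": -1.02},{"tx": 613,"ty": -470,"tz": -59,"az": -1.02},{"tx": 613,"ty": -470,"tz": -59,"az": -1.02}]}}

```text
validation failed for argument at $.de...
```

```bash
python3 - <<'E'
from h import *
f,P,K,E=cam("wrist");save("w1",f);np.savez("w1.npz",f=f,P=P)
h=cv2.cvtColor(f,cv2.COLOR_RGB2HSV);z=P[...,2]
m=(h[...,0]>18)&(h[...,0]<35)&(h[...,1]>120)&(z>.195)&(z<.215)
Q=P[m];print(len(Q),cv2.minAreaRect((Q[:,:2]*1000).astype(np.float32)),np.median(z[m]),np.isnan(z).mean())
m=(abs(z-.04)<.003);Q=P[m];print(len(Q),cv2.minAreaRect((Q[:,:2]*1000).astype(np.float32)))
print(robot.get_obs()["tcp_pos"],robot.get_obs()["force"])
E
```

```text
0 ((0.0, 0.0), (0.0, 0.0), 0.0) nan 0.003919270833333334
919 ((387.508056640625, -707.4253540039062), (191.6844940185547, 62.90031433105469), 21.905345916748047)
[ 0.22053593 -0.53080674  0.23094833] [-0.28065021 -0.55169315 -0.09013503]
  return _methods._mean(a, axis=axis, dtype=dtype,
  ret = ret.dtype.type(ret / rcount)
```

View pics/w1.png

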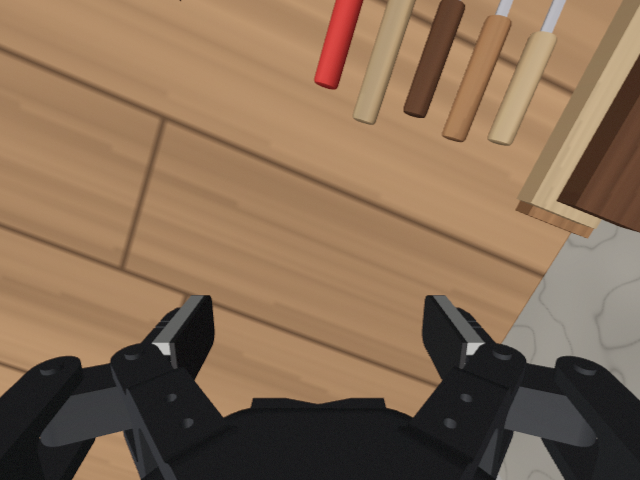

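The arm did not move because the call was refused. The wrist view still shows bare bench and the open fingers at (185,320) and (455,320). I'll retry with every field filled in.

Emit:
{"fn": "apply_moves", "kwargs": {"deltas": [{"tx": 0,"ty": 0,"tz": -40,"ax": 0,"ay": 0,"az": 0,"gripper": -1}]}}

```text
time_s: 0.28
tcp_pos: [0.2202, -0.5301, 0.2698]
eef_rot: [-3.076, -0.614, 0.002]
force: [-0.0, 0.4, 1.7]
width: 1.001
grasp_force: 0.0
```

Every field is needed. From here the goal is (613, −470, −19, az −1.02).

Emit:
{"fn": "apply_moves", "kwargs": {"deltas": [{"tx": 49,"ty": -38,"tz": -19,"ax": 0,"ay": 0,"az": -0.1,"gripper": -1},{"tx": 98,"ty": -75,"tz": -19,"ax": 0,"ay": 0,"az": -0.2,"gripper": -1},{"tx": 613,"ty": -470,"tz": -19,"ax": 0,"ay": 0,"az": -1.02,"gripper": -1},{"tx": 613,"ty": -470,"tz": -19,"ax": 0,"ay": 0,"az": -1.02,"gripper": -1},{"tx": 613,"ty": -470,"tz": -19,"ax": 0,"ay": 0,"az": -1.02,"gripper": -1},{"tx": 613,"ty": -470,"tz": -19,"ax": 0,"ay": 0,"az": -1.02,"gripper": -1},{"tx": 613,"ty": -470,"tz": -19,"ax": 0,"ay": 0,"az": -1.02,"gripper": -1},{"tx": 613,"ty": -470,"tz": -19,"ax": 0,"ay": 0,"az": -1.02,"gripper": -1},{"tx": 613,"ty": -470,"tz": -19,"ax": 0,"ay": 0,"az": -1.02,"gripper": -1},{"tx": 613,"ty": -470,"tz": -19,"ax": 0,"ay": 0,"az": -1.02,"gripper": -1},{"tx": 613,"ty": -470,"tz": -19,"ax": 0,"ay": 0,"az": -1.02,"gripper": -1},{"tx": 613,"ty": -470,"tz": -19,"ax": 0,"ay": 0,"az": -1.02,"gripper": -1},{"tx": 613,"ty": -470,"tz": -19,"ax": 0,"ay": 0,"az": -1.02,"gripper": -1},{"tx": 613,"ty": -470,"tz": -19,"ax": 0,"ay": 0,"az": -1.02,"gripper": -1},{"tx": 613,"ty": -470,"tz": -19,"ax": 0,"ay": 0,"az": -1.02,"gripper": -1},{"tx": 613,"ty": -470,"tz": -19,"ax": 0,"ay": 0,"az": -1.02,"gripper": -1},{"tx": 613,"ty": -470,"tz": -19,"ax": 0,"ay": 0,"az": -1.02,"gripper": -1}]}}

```text
time_s: 2.4
tcp_pos: [0.6063, 0.1376, 0.2906]
eef_rot: [2.39, 2.039, 0.0]
force: [0.2, -0.6, 0.2]
width: 1.003
grasp_force: 0.0
```

```bash
cat > w.py <<'E'
from h import *
f,P,K,E=cam("wrist");save("w2",f);np.savez("w2.npz",f=f,P=P)
h=cv2.cvtColor(f,cv2.COLOR_RGB2HSV);z=P[...,2]
m=(h[...,0]>18)&(h[...,0]<35)&(h[...,1]>120)&(z>.19)&(z<.215)
Q=P[m];print(len(Q),cv2.minAreaRect((Q[:,:2]*1000).astype(np.float32)),np.median(z[m]))
m=(abs(z-.04)<.003);Q=P[m];print(len(Q),cv2.minAreaRect((Q[:,:2]*1000).astype(np.float32)))
print(robot.get_obs()["tcp_pos"],robot.get_obs()["force"])
E
python3 w.py
```

```text
740 ((604.1348876953125, 138.79232788085938), (36.55286407470703, 8.985501289367676), 77.450927734375) 0.20527778194915056
9379 ((685.9700927734375, 72.10881042480469), (166.7410430908203, 347.6972351074219), 55.9182014465332)
[0.60636479 0.13778773 0.29054406] [-0.66177637  0.15611783  1.02657836]
```

View pics/w2.png

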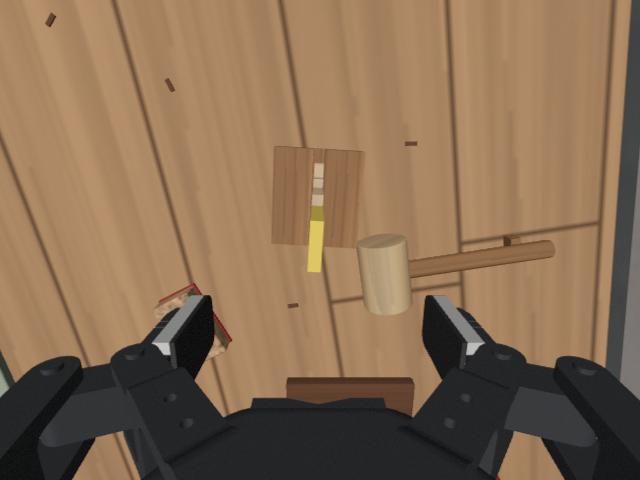

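The wrist view shows the tab top edge-on at (316,247), centred between the fingers, with the mallet to the right at (385,275). The tab top is at (604, 139, 205) mm and its normal is at −12.5°.

```bash
python3 -c "
from h import *
goal([.6043,.1387,.168],-12.5)"
```

```text
d [  0.6  -2.2 122.5] a [ 0.0002 -0.0001  0.0606]
```

Emit:
{"fn": "apply_moves", "kwargs": {"deltas": [{"tx": 0.6,"ty": -2.2,"tz": 50,"ax": 0,"ay": 0,"az": 0.06,"gripper": -1},{"tx": 0.6,"ty": -2.2,"tz": 95,"ax": 0,"ay": 0,"az": 0.06,"gripper": -1},{"tx": 0.6,"ty": -2.2,"tz": 122,"ax": 0,"ay": 0,"az": 0.06,"gripper": -0.5},{"tx": 0.6,"ty": -2.2,"tz": 122,"ax": 0,"ay": 0,"az": 0.06,"gripper": 0.2},{"tx": 0.6,"ty": -2.2,"tz": 122,"ax": 0,"ay": 0,"az": 0.06,"gripper": 1},{"tx": 0.6,"ty": -2.2,"tz": 122,"ax": 0,"ay": 0,"az": 0.06,"gripper": 1},{"tx": 0.6,"ty": -2.2,"tz": 122,"ax": 0,"ay": 0,"az": 0.06,"gripper": 1},{"tx": 0.6,"ty": -2.2,"tz": 122,"ax": 0,"ay": 0,"az": 0.06,"gripper": 1}], "grip_force": 40}}

```text
time_s: 3.45
tcp_pos: [0.6048, 0.1393, 0.1696]
eef_rot: [2.449, 1.967, 0.003]
force: [-0.5, -0.5, 6.4]
width: 0.102
grasp_force: 39.3
```

Emit:
{"fn": "apply_moves", "kwargs": {"deltas": [{"tx": 0,"ty": 0,"tz": -5,"ax": 0,"ay": 0,"az": 0,"gripper": 1},{"tx": 0,"ty": 0,"tz": -20,"ax": 0,"ay": 0,"az": 0,"gripper": 1},{"tx": 0,"ty": 0,"tz": -45,"ax": 0,"ay": 0,"az": 0,"gripper": 1},{"tx": 0,"ty": 0,"tz": -75,"ax": 0,"ay": 0,"az": 0,"gripper": 1},{"tx": 0,"ty": 0,"tz": -88,"ax": 0,"ay": 0,"az": 0,"gripper": 1},{"tx": 0,"ty": 0,"tz": -88,"ax": 0,"ay": 0,"az": 0,"gripper": 1},{"tx": 0,"ty": 0,"tz": -88,"ax": 0,"ay": 0,"az": 0,"gripper": 1}]}}

```text
time_s: 4.32
tcp_pos: [0.604, 0.1391, 0.2554]
eef_rot: [-2.448, -1.967, 0.002]
force: [-0.0, 0.1, -2.0]
width: 0.099
grasp_force: 39.1
```

```bash
python3 -c "
from h import *
goal([.475,.02,.258],-8.2);goal([.475,-.163,.258],-8.2)
o=robot.get_obs();print(o['tcp_pos'],o['force'],o['width'])"
```

```text
d [-144.  -100.3   -2.4] a [-0.0013  0.0006 -0.0739]
d [-322.7  -60.9   -2.4] a [-0.0013  0.0006 -0.0739]
[0.60400038 0.13905098 0.25536333] [-0.04054319  0.07940215 -1.98111406] 0.09862357340896723
```

Emit:
{"fn": "apply_moves", "kwargs": {"deltas": [{"tx": -20,"ty": -14,"tz": -2,"ax": 0,"ay": 0,"az": 0,"gripper": 1},{"tx": -55,"ty": -40,"tz": -2,"ax": 0,"ay": 0,"az": -0.03,"gripper": 1},{"tx": -100,"ty": -72,"tz": -2,"ax": 0,"ay": 0,"az": -0.07,"gripper": 1},{"tx": -144,"ty": -100,"tz": -2,"ax": 0,"ay": 0,"az": -0.074,"gripper": 1},{"tx": -190,"ty": -95,"tz": -2,"ax": 0,"ay": 0,"az": -0.074,"gripper": 1},{"tx": -240,"ty": -80,"tz": -2,"ax": 0,"ay": 0,"az": -0.074,"gripper": 1},{"tx": -285,"ty": -69,"tz": -2,"ax": 0,"ay": 0,"az": -0.074,"gripper": 1},{"tx": -315,"ty": -63,"tz": -2,"ax": 0,"ay": 0,"az": -0.074,"gripper": 1},{"tx": -323,"ty": -61,"tz": -2,"ax": 0,"ay": 0,"az": -0.074,"gripper": 1},{"tx": -323,"ty": -61,"tz": -2,"ax": 0,"ay": 0,"az": -0.074,"gripper": 1},{"tx": -323,"ty": -61,"tz": -2,"ax": 0,"ay": 0,"az": -0.074,"gripper": 1}]}}

```text
time_s: 5.7
tcp_pos: [0.4753, -0.1619, 0.2582]
eef_rot: [-2.372, -2.058, -0.0]
force: [0.6, 0.2, -2.1]
width: 0.098
grasp_force: 39.7
```

```bash
cat > see.py <<'E'
from h import *
import sys
o=robot.get_obs();print(o['tcp_pos'].round(4),o['force'].round(2),o['width'],R.from_rotvec(o['eef_rot']).as_matrix().round(3)[:,1])
f,P,K,E=cam("side");np.savez("s.npz",f=f,P=P,K=K,E=E)
f2,P2,K2,E2=cam("scene");np.savez("c.npz",f=f2,P=P2,K=K2,E=E2)
a=cv2.resize(f[140:440,240:560],None,fx=1.25,fy=1.25);b=cv2.resize(f2[100:400,130:450],None,fx=1.25,fy=1.25)
save(sys.argv[1],np.hstack([a,b]))
O=np.array([.5805,-.1783]);s=np.array([np.cos(np.radians(-8.2)),np.sin(np.radians(-8.2))]);t=np.array([-s[1],s[0]])
for n,F,Q in(("side",f,P),("scene",f2,P2)):
    h=cv2.cvtColor(F,cv2.COLOR_RGB2HSV);z=Q[...,2]
    q=(Q[...,:2]-O)*1000;X=q@s;Y=q@t;near=(X>-170)&(X<20)&(abs(Y)<60)
    for nm,m in(("blue",(h[...,0]>100)&(h[...,0]<130)&(h[...,1]>90)&near&(z>.07)&(z<.225)),("wood",(h[...,0]<25)&(h[...,1]>35)&(h[...,2]>80)&near&(z>.085)&(z<.24))):
        if m.sum()>20: 
            B=np.c_[X[m],Y[m],z[m]*1000];n_=np.linalg.svd(B-B.mean(0),full_matrices=False)[2][2]
            print(n,nm,m.sum(),'X',np.percentile(X[m],[2,50,98]).round(1),'Y',np.percentile(Y[m],[1,99]).round(1),'Z',np.percentile(z[m],[1,99]).round(4),'n',n_.round(3))
E
python3 see.py p1
```

```text
[ 0.4753 -0.1619  0.2582] [ 0.63  0.22 -2.1 ] 0.09834018416769748 [ 0.99  -0.141 -0.   ]
side blue 2720 X [-40.6 -39.2 -31.7] Y [-46.4  39.7] Z [0.0859 0.2199] n [-1.    -0.009  0.019]
side wood 2903 X [-111.1 -110.2  -40.1] Y [-47.2  41.1] Z [0.1028 0.2381] n [-1.     0.017  0.011]
scene blue 1896 X [-38.3 -31.4 -29. ] Y [-37.5  47.5] Z [0.0873 0.2186] n [1.    0.004 0.015]
scene wood 2436 X [-110.1 -102.2  -31.5] Y [-35.5  47.2] Z [0.1013 0.238 ] n [ 0.991  0.13  -0.016]
```

View pics/p1.png

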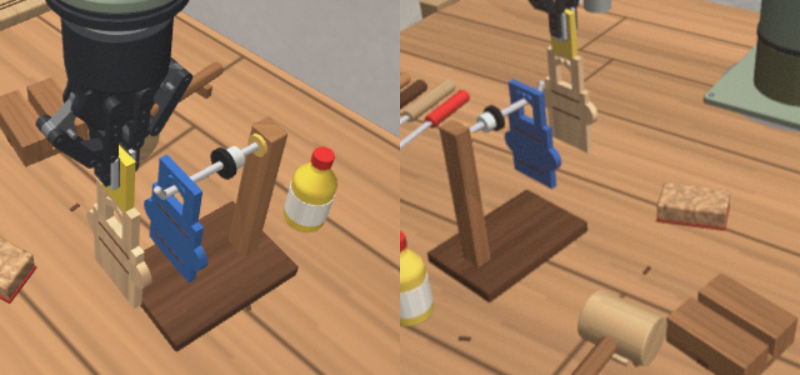

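The left half shows the plywood template, gripped and upright, in front of the hook tip at about (165,192). The right half shows its hole level with the lip. Measurements put it laterally centred, about 17–18 mm above seat height and 71 mm in front of the blue one.

Emit:
{"fn": "apply_moves", "kwargs": {"deltas": [{"tx": 0,"ty": 10,"tz": 0,"ax": 0,"ay": 0,"az": 0,"gripper": 1},{"tx": 0,"ty": 25,"tz": 0,"ax": 0,"ay": 0,"az": 0,"gripper": 1},{"tx": 0,"ty": 40,"tz": 0,"ax": 0,"ay": 0,"az": 0,"gripper": 1},{"tx": 0,"ty": 50,"tz": 0,"ax": 0,"ay": 0,"az": 0,"gripper": 1},{"tx": 0,"ty": 56,"tz": 0,"ax": 0,"ay": 0,"az": 0,"gripper": 1},{"tx": 0,"ty": 58.5,"tz": 0,"ax": 0,"ay": 0,"az": 0,"gripper": 1},{"tx": 0,"ty": 58.5,"tz": 0,"ax": 0,"ay": 0,"az": 0,"gripper": 1},{"tx": 0,"ty": 58.5,"tz": 0,"ax": 0,"ay": 0,"az": 0,"gripper": 1}]}}

```text
time_s: 6.8
tcp_pos: [0.5329, -0.1715, 0.2584]
eef_rot: [-2.375, -2.057, -0.0]
force: [-0.5, -0.2, -1.9]
width: 0.096
grasp_force: 39.7
```

```bash
python3 see.py p2
```

```text
[ 0.5329 -0.1715  0.2584] [-0.47 -0.23 -1.89] 0.09589223808256406 [ 0.99  -0.143 -0.   ]
side blue 393 X [-40.8 -36.2 -31.1] Y [-47.9  13.5] Z [0.0859 0.2196] n [ 1.   -0.01 -0.02]
side wood 3060 X [-52.9 -51.9 -43.6] Y [-48.2  40.4] Z [0.1028 0.2386] n [-1.    -0.021  0.019]
scene blue 1885 X [-38.6 -31.4 -29. ] Y [-36.9  47.7] Z [0.0875 0.2186] n [1.    0.004 0.017]
scene wood 864 X [-52.5 -44.2  15.1] Y [-36.4  47.5] Z [0.1031 0.2395] n [0.982 0.181 0.053]
```

View pics/p2.png

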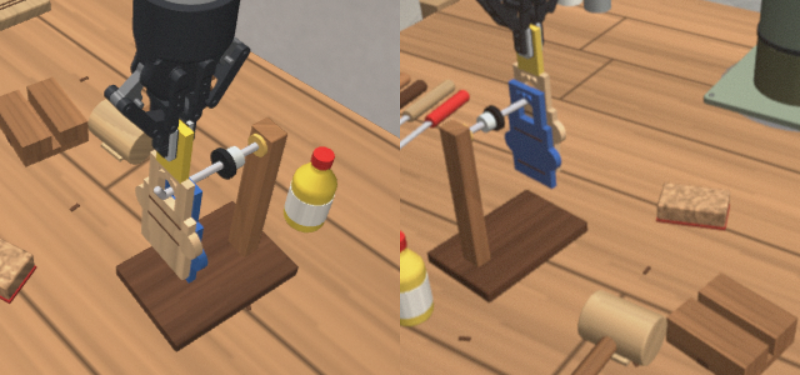

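The lip tip is visible through the plywood hole at (165,190) in the left half. The blue template hasn't moved, and there is a gap of about 4 mm between the two. Next I'll lower until I feel the seat.

Emit:
{"fn": "apply_moves", "kwargs": {"deltas": [{"tx": 0,"ty": 0,"tz": 4,"ax": 0,"ay": 0,"az": 0,"gripper": 1},{"tx": 0,"ty": 0,"tz": 8,"ax": 0,"ay": 0,"az": 0,"gripper": 1},{"tx": 0,"ty": 0,"tz": 12,"ax": 0,"ay": 0,"az": 0,"gripper": 1},{"tx": 0,"ty": 0,"tz": 14,"ax": 0,"ay": 0,"az": 0,"gripper": 1},{"tx": 0,"ty": 0,"tz": 14,"ax": 0,"ay": 0,"az": 0,"gripper": 1},{"tx": 0,"ty": 0,"tz": 14,"ax": 0,"ay": 0,"az": 0,"gripper": 1}]}}

```text
time_s: 7.65
tcp_pos: [0.5331, -0.1714, 0.2444]
eef_rot: [-2.374, -2.057, -0.0]
force: [0.6, 0.6, -1.3]
width: 0.103
grasp_force: 39.8
```

Emit:
{"fn": "apply_moves", "kwargs": {"deltas": [{"tx": 0,"ty": 0,"tz": 1,"ax": 0,"ay": 0,"az": 0,"gripper": 1},{"tx": 0,"ty": 0,"tz": 1,"ax": 0,"ay": 0,"az": 0,"gripper": 1},{"tx": 0,"ty": 0,"tz": 1,"ax": 0,"ay": 0,"az": 0,"gripper": 1}]}}

```text
time_s: 8.02
tcp_pos: [0.5331, -0.1714, 0.2433]
eef_rot: [-2.374, -2.057, -0.0]
force: [-0.6, 0.5, -0.8]
width: 0.103
grasp_force: 39.8
```

Emit:
{"fn": "apply_moves", "kwargs": {"deltas": [{"tx": 0,"ty": 0,"tz": 1,"ax": 0,"ay": 0,"az": 0,"gripper": 1},{"tx": 0,"ty": 0,"tz": 1,"ax": 0,"ay": 0,"az": 0,"gripper": 1},{"tx": 0,"ty": 0,"tz": 1,"ax": 0,"ay": 0,"az": 0,"gripper": 1}]}}

```text
time_s: 8.4
tcp_pos: [0.5331, -0.1714, 0.2423]
eef_rot: [-2.374, -2.057, -0.0]
force: [0.2, 0.2, -1.6]
width: 0.097
grasp_force: 39.8
```

Emit:
{"fn": "apply_moves", "kwargs": {"deltas": [{"tx": 0,"ty": 0,"tz": 0.7,"ax": 0,"ay": 0,"az": 0,"gripper": 1},{"tx": 0,"ty": 0,"tz": 0.7,"ax": 0,"ay": 0,"az": 0,"gripper": 1},{"tx": 0,"ty": 0,"tz": 0.7,"ax": 0,"ay": 0,"az": 0,"gripper": 1}]}}

```text
time_s: 8.78
tcp_pos: [0.5331, -0.1714, 0.2416]
eef_rot: [-2.374, -2.057, -0.0]
force: [-0.3, 0.0, -1.6]
width: 0.098
grasp_force: 39.8
```

Emit:
{"fn": "apply_moves", "kwargs": {"deltas": [{"tx": 0,"ty": 0,"tz": 0.7,"ax": 0,"ay": 0,"az": 0,"gripper": 1},{"tx": 0,"ty": 0,"tz": 0.7,"ax": 0,"ay": 0,"az": 0,"gripper": 1},{"tx": 0,"ty": 0,"tz": 0.7,"ax": 0,"ay": 0,"az": 0,"gripper": 1}]}}

```text
time_s: 9.15
tcp_pos: [0.5332, -0.1714, 0.2411]
eef_rot: [2.374, 2.057, 0.001]
force: [-0.3, 1.9, 3.4]
width: 0.099
grasp_force: 40.4
```

```bash
python3 see.py p3; python3 -c "
from h import *
F=[]
for i in range(6):
    F.append(robot.get_obs()['force']); robot.read_camera('wrist')
print(np.array(F).round(2))"
```

```text
[ 0.5332 -0.1714  0.2411] [-0.33  1.9   3.38] 0.09921544680895236 [ 0.99  -0.142  0.   ]
side blue 488 X [-40.3 -35.7 -31.2] Y [-47.6  10.8] Z [0.0866 0.2205] n [-0.999 -0.051  0.013]
side wood 3089 X [-52.6 -51.6 -43.1] Y [-48.   39.8] Z [0.0868 0.236 ] n [-0.999 -0.023  0.022]
scene blue 1886 X [-38.9 -31.5 -29.1] Y [-37.4  47.7] Z [0.087  0.2186] n [1.    0.005 0.017]
scene wood 759 X [-52.4 -44.5  14.9] Y [-38.9  47.8] Z [0.0874 0.2386] n [0.98  0.199 0.027]
[[ 0.08  0.93  2.34]
 [ 0.62  1.34  3.97]
 [-1.15  0.52  4.17]
 [ 0.12  1.1   3.12]
 [ 0.99  0.06  4.07]
 [ 0.1   0.89  4.35]]
```

Seat contact was felt at about z 0.2412. I'll ease up 0.6 mm and slide back gently.

Emit:
{"fn": "apply_moves", "kwargs": {"deltas": [{"tx": 0,"ty": 0,"tz": -0.6,"ax": 0,"ay": 0,"az": 0,"gripper": 1},{"tx": 0.2,"ty": 1,"tz": -0.6,"ax": 0,"ay": 0,"az": 0,"gripper": 1},{"tx": 0.2,"ty": 2,"tz": -0.6,"ax": 0,"ay": 0,"az": 0,"gripper": 1},{"tx": 0.2,"ty": 3,"tz": -0.6,"ax": 0,"ay": 0,"az": 0,"gripper": 1},{"tx": 0.2,"ty": 4,"tz": -0.6,"ax": 0,"ay": 0,"az": 0,"gripper": 1},{"tx": 0.2,"ty": 5,"tz": -0.6,"ax": 0,"ay": 0,"az": 0,"gripper": 1},{"tx": 0.2,"ty": 6,"tz": -0.6,"ax": 0,"ay": 0,"az": 0,"gripper": 1},{"tx": 0.2,"ty": 7,"tz": -0.6,"ax": 0,"ay": 0,"az": 0,"gripper": 1},{"tx": 0.2,"ty": 8,"tz": -0.6,"ax": 0,"ay": 0,"az": 0,"gripper": 1}]}}

```text
time_s: 10.68
tcp_pos: [0.5411, -0.1724, 0.2415]
eef_rot: [-2.374, -2.057, -0.0]
force: [-0.8, -0.3, -0.9]
width: 0.099
grasp_force: 39.8
```

Emit:
{"fn": "apply_moves", "kwargs": {"deltas": [{"tx": 0,"ty": 1.5,"tz": 0,"ax": 0,"ay": 0,"az": 0,"gripper": 1},{"tx": 0,"ty": 3,"tz": 0,"ax": 0,"ay": 0,"az": 0,"gripper": 1},{"tx": 0,"ty": 4.5,"tz": 0,"ax": 0,"ay": 0,"az": 0,"gripper": 1},{"tx": 0,"ty": 6,"tz": 0,"ax": 0,"ay": 0,"az": 0,"gripper": 1},{"tx": 0,"ty": 7.5,"tz": 0,"ax": 0,"ay": 0,"az": 0,"gripper": 1},{"tx": 0,"ty": 9,"tz": 0,"ax": 0,"ay": 0,"az": 0,"gripper": 1}]}}

```text
time_s: 11.42
tcp_pos: [0.55, -0.1737, 0.2415]
eef_rot: [-2.374, -2.057, -0.0]
force: [-0.6, -0.4, -1.5]
width: 0.096
grasp_force: 39.7
```

```bash
python3 see.py p4
```

```text
[ 0.55   -0.1737  0.2415] [-0.59 -0.4  -1.47] 0.09624277801842049 [ 0.99  -0.143 -0.   ]
side blue 339 X [-26.1 -20.7 -17. ] Y [-48.1  11.3] Z [0.0874 0.2199] n [-1.    -0.003  0.011]
side wood 3077 X [-35.8 -34.6 -26.6] Y [-48.  40.] Z [0.087 0.236] n [-1.    -0.025  0.015]
scene blue 1934 X [-24.8 -17.6 -15.5] Y [-37.3  47.3] Z [0.0873 0.2184] n [1.    0.021 0.015]
scene wood 648 X [-52.7 -28.4 -15.4] Y [-44.9  48.4] Z [0.0875 0.2387] n [-0.991 -0.131 -0.018]
```

The blue template slides ahead with light force. Its back face is at about −17 mm and vision puts the stop near +13 mm.

Emit:
{"fn": "apply_moves", "kwargs": {"deltas": [{"tx": 0,"ty": 1.5,"tz": 0,"ax": 0,"ay": 0,"az": 0,"gripper": 1},{"tx": 0,"ty": 3,"tz": 0,"ax": 0,"ay": 0,"az": 0,"gripper": 1},{"tx": 0,"ty": 4.5,"tz": 0,"ax": 0,"ay": 0,"az": 0,"gripper": 1},{"tx": 0,"ty": 6,"tz": 0,"ax": 0,"ay": 0,"az": 0,"gripper": 1},{"tx": 0,"ty": 7.5,"tz": 0,"ax": 0,"ay": 0,"az": 0,"gripper": 1},{"tx": 0,"ty": 9,"tz": 0,"ax": 0,"ay": 0,"az": 0,"gripper": 1},{"tx": 0,"ty": 10.5,"tz": 0,"ax": 0,"ay": 0,"az": 0,"gripper": 1},{"tx": 0,"ty": 12,"tz": 0,"ax": 0,"ay": 0,"az": 0,"gripper": 1}]}}

```text
time_s: 12.52
tcp_pos: [0.5619, -0.1754, 0.2415]
eef_rot: [-2.374, -2.057, -0.0]
force: [-1.8, 0.2, 0.0]
width: 0.104
grasp_force: 39.7
```

Emit:
{"fn": "apply_moves", "kwargs": {"deltas": [{"tx": 0,"ty": 1,"tz": 0,"ax": 0,"ay": 0,"az": 0,"gripper": 1},{"tx": 0,"ty": 2,"tz": 0,"ax": 0,"ay": 0,"az": 0,"gripper": 1},{"tx": 0,"ty": 3,"tz": 0,"ax": 0,"ay": 0,"az": 0,"gripper": 1},{"tx": 0,"ty": 4,"tz": 0,"ax": 0,"ay": 0,"az": 0,"gripper": 1},{"tx": 0,"ty": 5,"tz": 0,"ax": 0,"ay": 0,"az": 0,"gripper": 1},{"tx": 0,"ty": 6,"tz": 0,"ax": 0,"ay": 0,"az": 0,"gripper": 1},{"tx": 0,"ty": 7,"tz": 0,"ax": 0,"ay": 0,"az": 0,"gripper": 1},{"tx": 0,"ty": 8,"tz": 0,"ax": 0,"ay": 0,"az": 0,"gripper": 1}]}}

```text
time_s: 13.52
tcp_pos: [0.5698, -0.1766, 0.2415]
eef_rot: [-2.374, -2.057, 0.0]
force: [-0.8, 0.2, -1.7]
width: 0.101
grasp_force: 39.7
```

```bash
python3 see.py p5; cat > F.py <<'E'
from h import *
F=[]
for i in range(6):
    robot.read_camera('wrist');o=robot.get_obs();F.append(o['force'])
F=np.array(F);print('Fs',(F@[.99,-.142,0]).round(2),'mean',F.mean(0).round(2),o['tcp_pos'].round(4),o['time_s'])
E
python3 F.py
python3 - <<'E'
from h import *
O=np.array([.5805,-.1783]);a=np.radians(-8.2);s=np.array([np.cos(a),np.sin(a)]);t=np.array([-s[1],s[0]])
for n in("scene0","side0"):
    d=np.load(n+".npz");P=d["P"];h=cv2.cvtColor(d["f"],cv2.COLOR_RGB2HSV);q=(P[...,:2]-O)*1000;X=q@s;Y=q@t
    m=(X>-15)&(X<45)&(abs(Y)<20)&(P[...,2]>.18)&(h[...,2]<90);print(n,m.sum(),np.percentile(X[m],[1,5,25,50,75,95]).round(1))
E
```

```text
[ 0.5698 -0.1766  0.2415] [-0.84  0.19 -1.68] 0.10095977638611754 [ 0.99  -0.143 -0.   ]
side blue 350 X [-6.3 -0.6 15.4] Y [-48.5  10.3] Z [0.0865 0.22  ] n [-0.999  0.039  0.019]
side wood 3133 X [-16.  -14.7  -6.7] Y [-47.9  38.2] Z [0.0868 0.2363] n [-0.999 -0.035  0.002]
scene blue 1884 X [-5.1  2.3  4.3] Y [-37.4  47.3] Z [0.0862 0.2187] n [1.    0.019 0.014]
scene wood 673 X [-49.3  -8.6   3.1] Y [-44.9  48.3] Z [0.0895 0.239 ] n [-0.998 -0.056 -0.016]
Fs [ 0.31  0.11 -0.45 -1.44 -0.23  0.31] mean [-0.23  0.01 -1.01] [ 0.5698 -0.1765  0.2415] 13.925
scene0 132 [15.7 16.7 19.5 21.3 22.1 22.9]
side0 307 [14.5 14.8 15.4 16.  17.7 21.3]
```

Emit:
{"fn": "apply_moves", "kwargs": {"deltas": [{"tx": 0,"ty": 1,"tz": 0,"ax": 0,"ay": 0,"az": 0,"gripper": 1},{"tx": 0,"ty": 2,"tz": 0,"ax": 0,"ay": 0,"az": 0,"gripper": 1},{"tx": 0,"ty": 3,"tz": 0,"ax": 0,"ay": 0,"az": 0,"gripper": 1},{"tx": 0,"ty": 4,"tz": 0,"ax": 0,"ay": 0,"az": 0,"gripper": 1},{"tx": 0,"ty": 5,"tz": 0,"ax": 0,"ay": 0,"az": 0,"gripper": 1},{"tx": 0,"ty": 6,"tz": 0,"ax": 0,"ay": 0,"az": 0,"gripper": 1},{"tx": 0,"ty": 7,"tz": 0,"ax": 0,"ay": 0,"az": 0,"gripper": 1},{"tx": 0,"ty": 8,"tz": 0,"ax": 0,"ay": 0,"az": 0,"gripper": 1},{"tx": 0,"ty": 8,"tz": 0,"ax": 0,"ay": 0,"az": 0,"gripper": 1}]}}

```text
time_s: 15.05
tcp_pos: [0.5778, -0.1776, 0.2415]
eef_rot: [2.374, 2.057, 0.0]
force: [-1.0, 1.4, -1.2]
width: 0.098
grasp_force: 39.8
```

```bash
python3 F.py
```

```text
Fs [ 0.5   0.33 -0.12  0.41 -0.45  0.79] mean [ 0.25  0.04 -1.13] [ 0.5777 -0.1776  0.2415] 15.35
```

Emit:
{"fn": "apply_moves", "kwargs": {"deltas": [{"tx": 0,"ty": 0.5,"tz": 0,"ax": 0,"ay": 0,"az": 0,"gripper": 1},{"tx": 0,"ty": 1,"tz": 0,"ax": 0,"ay": 0,"az": 0,"gripper": 1},{"tx": 0,"ty": 1,"tz": 0,"ax": 0,"ay": 0,"az": 0,"gripper": 1}]}}

```text
time_s: 15.72
tcp_pos: [0.5786, -0.1778, 0.2415]
eef_rot: [-2.374, -2.057, 0.0]
force: [-0.6, -0.1, -0.4]
width: 0.095
grasp_force: 39.8
```

```bash
python3 F.py
```

```text
Fs [-0.31 -1.15 -0.06 -1.28  0.38 -1.42] mean [-0.63  0.1  -1.17] [ 0.5786 -0.1778  0.2415] 16.025
```

Emit:
{"fn": "apply_moves", "kwargs": {"deltas": [{"tx": 0,"ty": 0.5,"tz": 0,"ax": 0,"ay": 0,"az": 0,"gripper": 1},{"tx": 0,"ty": 1,"tz": 0,"ax": 0,"ay": 0,"az": 0,"gripper": 1},{"tx": 0,"ty": 1,"tz": 0,"ax": 0,"ay": 0,"az": 0,"gripper": 1}]}}

```text
time_s: 16.4
tcp_pos: [0.5797, -0.1779, 0.2415]
eef_rot: [-2.374, -2.057, -0.0]
force: [-0.8, 0.4, -1.6]
width: 0.095
grasp_force: 39.7
```

```bash
python3 F.py
```

```text
Fs [-0.48 -1.1  -0.04 -0.36 -0.19 -0.3 ] mean [-0.41  0.08 -1.27] [ 0.5797 -0.1779  0.2415] 16.7
```

Emit:
{"fn": "apply_moves", "kwargs": {"deltas": [{"tx": 0,"ty": 0.3,"tz": 0,"ax": 0,"ay": 0,"az": 0,"gripper": 1},{"tx": 0,"ty": 0.7,"tz": 0,"ax": 0,"ay": 0,"az": 0,"gripper": 1},{"tx": 0,"ty": 0.7,"tz": 0,"ax": 0,"ay": 0,"az": 0,"gripper": 1}]}}

```text
time_s: 17.08
tcp_pos: [0.5803, -0.178, 0.2415]
eef_rot: [-2.374, -2.057, -0.0]
force: [-1.3, 0.4, -0.8]
width: 0.1
grasp_force: 39.8
```

```bash
python3 F.py; python3 see.py p6
```

```text
Fs [-0.67 -0.34 -0.13 -0.4  -0.45 -0.01] mean [-0.25  0.61 -0.99] [ 0.5803 -0.178   0.2415] 17.375
[ 0.5803 -0.178   0.2415] [ 0.04  0.37 -1.57] 0.10038443297891707 [ 0.99  -0.143 -0.   ]
side blue 362 X [ 4.6  9.8 13.7] Y [-48.9  10.7] Z [0.0865 0.22  ] n [-1.     0.016  0.017]
side wood 3161 X [-5.4 -4.1  3.7] Y [-48.   38.2] Z [0.0866 0.2363] n [-0.999 -0.036 -0.   ]
scene blue 1867 X [ 5.5 12.8 14.8] Y [-38.7  46.8] Z [0.0862 0.2186] n [1.    0.019 0.016]
scene wood 657 X [-45.1   2.1  13.9] Y [-45.8  47.8] Z [0.0887 0.2386] n [-0.994 -0.1   -0.033]
```

Emit:
{"fn": "apply_moves", "kwargs": {"deltas": [{"tx": 0,"ty": 0.4,"tz": 0,"ax": 0,"ay": 0,"az": 0,"gripper": 1},{"tx": 0,"ty": 0.8,"tz": 0,"ax": 0,"ay": 0,"az": 0,"gripper": 1},{"tx": 0,"ty": 0.8,"tz": 0,"ax": 0,"ay": 0,"az": 0,"gripper": 1}]}}

```text
time_s: 17.85
tcp_pos: [0.5812, -0.1781, 0.2415]
eef_rot: [-2.374, -2.057, -0.0]
force: [-0.6, 0.1, -1.0]
width: 0.098
grasp_force: 39.8
```

```bash
python3 F.py
```

```text
Fs [-0.3  -0.42  0.29 -0.39 -0.07  0.16] mean [-0.06  0.47 -1.18] [ 0.5811 -0.1782  0.2415] 18.15
```

Emit:
{"fn": "apply_moves", "kwargs": {"deltas": [{"tx": 0,"ty": 0.4,"tz": 0,"ax": 0,"ay": 0,"az": 0,"gripper": 1},{"tx": 0,"ty": 0.8,"tz": 0,"ax": 0,"ay": 0,"az": 0,"gripper": 1},{"tx": 0,"ty": 0.8,"tz": 0,"ax": 0,"ay": 0,"az": 0,"gripper": 1}]}}

```text
time_s: 18.52
tcp_pos: [0.5819, -0.1783, 0.2415]
eef_rot: [-2.374, -2.057, 0.0]
force: [-0.6, 0.0, -0.8]
width: 0.103
grasp_force: 39.8
```

```bash
python3 F.py
```

```text
Fs [-0.97 -0.96 -1.01 -0.27 -1.52  0.01] mean [-0.79  0.05 -1.21] [ 0.5819 -0.1783  0.2415] 18.825
```

Emit:
{"fn": "apply_moves", "kwargs": {"deltas": [{"tx": 0,"ty": 0.3,"tz": 0,"ax": 0,"ay": 0,"az": 0,"gripper": 1},{"tx": 0,"ty": 0.6,"tz": 0,"ax": 0,"ay": 0,"az": 0,"gripper": 1},{"tx": 0,"ty": 0.6,"tz": 0,"ax": 0,"ay": 0,"az": 0,"gripper": 1}]}}

```text
time_s: 19.2
tcp_pos: [0.5824, -0.1783, 0.2415]
eef_rot: [-2.374, -2.057, 0.0]
force: [-2.1, 0.4, 0.7]
width: 0.105
grasp_force: 39.9
```

```bash
python3 F.py
```

```text
Fs [-3.31 -3.28 -2.91 -3.02 -3.45 -3.35] mean [-3.16  0.62  0.05] [ 0.5825 -0.1783  0.2415] 19.5
```

The stop was felt: force jumped to about −3 N. I'll bear on it a touch more, confirm, then ease off so nothing springs.

Emit:
{"fn": "apply_moves", "kwargs": {"deltas": [{"tx": 0,"ty": 0.2,"tz": 0,"ax": 0,"ay": 0,"az": 0,"gripper": 1},{"tx": 0,"ty": 0.2,"tz": 0,"ax": 0,"ay": 0,"az": 0,"gripper": 1},{"tx": 0,"ty": 0.2,"tz": 0,"ax": 0,"ay": 0,"az": 0,"gripper": 1},{"tx": 0,"ty": 0.2,"tz": 0,"ax": 0,"ay": 0,"az": 0,"gripper": 1}]}}

```text
time_s: 20.0
tcp_pos: [0.5826, -0.1784, 0.2415]
eef_rot: [-2.374, -2.057, 0.0]
force: [-3.6, 0.9, 0.1]
width: 0.105
grasp_force: 39.9
```

```bash
python3 F.py
```

```text
Fs [-4.13 -4.18 -4.6  -3.54 -4.28 -4.23] mean [-4.07  0.91  0.29] [ 0.5827 -0.1784  0.2415] 20.3
```

Emit:
{"fn": "apply_moves", "kwargs": {"deltas": [{"tx": 0,"ty": -0.3,"tz": 0.2,"ax": 0,"ay": 0,"az": 0,"gripper": 1},{"tx": 0,"ty": -0.5,"tz": 0.4,"ax": 0,"ay": 0,"az": 0,"gripper": 1},{"tx": 0,"ty": -0.5,"tz": 0.4,"ax": 0,"ay": 0,"az": 0,"gripper": 1}]}}

```text
time_s: 20.68
tcp_pos: [0.5824, -0.1783, 0.2411]
eef_rot: [2.374, 2.057, 0.001]
force: [-2.1, -0.1, -0.9]
width: 0.1
grasp_force: 39.8
```

```bash
python3 F.py
```

```text
Fs [-0.79 -1.02 -0.26 -1.35 -0.52 -1.66] mean [-0.95 -0.06 -0.97] [ 0.5823 -0.1783  0.2411] 20.975
```

Emit:
{"fn": "apply_moves", "kwargs": {"deltas": [{"tx": 0,"ty": 0,"tz": 0.3,"ax": 0,"ay": 0,"az": 0,"gripper": 1},{"tx": 0,"ty": 0,"tz": 0.3,"ax": 0,"ay": 0,"az": 0,"gripper": 1}]}}

```text
time_s: 21.22
tcp_pos: [0.5822, -0.1783, 0.2408]
eef_rot: [-2.374, -2.057, -0.0]
force: [-0.8, 0.3, -0.8]
width: 0.096
grasp_force: 39.8
```

```bash
python3 F.py
```

```text
Fs [-1.25 -1.45 -0.83 -1.35 -0.95 -1.45] mean [-1.24 -0.11 -1.61] [ 0.5822 -0.1783  0.2408] 21.525
```

Emit:
{"fn": "apply_moves", "kwargs": {"deltas": [{"tx": 0,"ty": 0,"tz": 0.4,"ax": 0,"ay": 0,"az": 0,"gripper": 1},{"tx": 0,"ty": 0,"tz": 0.4,"ax": 0,"ay": 0,"az": 0,"gripper": 1}]}}

```text
time_s: 21.78
tcp_pos: [0.5823, -0.1783, 0.2405]
eef_rot: [2.374, 2.057, 0.0]
force: [-2.4, 0.1, 1.8]
width: 0.098
grasp_force: 40.3
```

```bash
python3 F.py
```

```text
Fs [-1.31 -1.78 -2.27 -1.41 -2.   -2.32] mean [-1.81  0.41  2.98] [ 0.5823 -0.1783  0.2405] 22.075
```

Emit:
{"fn": "apply_moves", "kwargs": {"deltas": [{"tx": 0,"ty": 0,"tz": -0.2,"ax": 0,"ay": 0,"az": 0,"gripper": 1},{"tx": 0,"ty": 0,"tz": -0.2,"ax": 0,"ay": 0,"az": 0,"gripper": 0.75},{"tx": 0,"ty": 0,"tz": -0.2,"ax": 0,"ay": 0,"az": 0,"gripper": 0.6},{"tx": 0,"ty": 0,"tz": -0.2,"ax": 0,"ay": 0,"az": 0,"gripper": 0.3},{"tx": 0,"ty": 0,"tz": -0.2,"ax": 0,"ay": 0,"az": 0,"gripper": 0},{"tx": 0,"ty": 0,"tz": -0.2,"ax": 0,"ay": 0,"az": 0,"gripper": 0},{"tx": 0,"ty": 0,"tz": -0.2,"ax": 0,"ay": 0,"az": 0,"gripper": 0}], "grip_force": 20}}

```text
time_s: 22.95
tcp_pos: [0.5822, -0.1783, 0.2406]
eef_rot: [-2.374, -2.057, -0.0]
force: [-0.0, 0.4, -0.7]
width: 0.499
grasp_force: 0.0
```

```bash
python3 see.py p7
```

```text
[ 0.5822 -0.1783  0.2406] [-0.01  0.43 -0.69] 0.49905287927950903 [ 0.99  -0.142 -0.   ]
side blue 420 X [ 5.6 10.7 15.1] Y [-48.7  10.5] Z [0.0862 0.2199] n [-1.     0.009  0.016]
side wood 3001 X [-4.  -2.4  4.9] Y [-46.7  40. ] Z [0.0865 0.2375] n [1.    0.024 0.004]
scene blue 1827 X [ 7.8 14.7 16.9] Y [-38.   47.1] Z [0.0863 0.2185] n [1.    0.006 0.017]
scene wood 673 X [-46.    3.9  14.4] Y [-41.4  49.2] Z [0.0882 0.2393] n [-0.999 -0.035 -0.025]
```

View pics/p7.png

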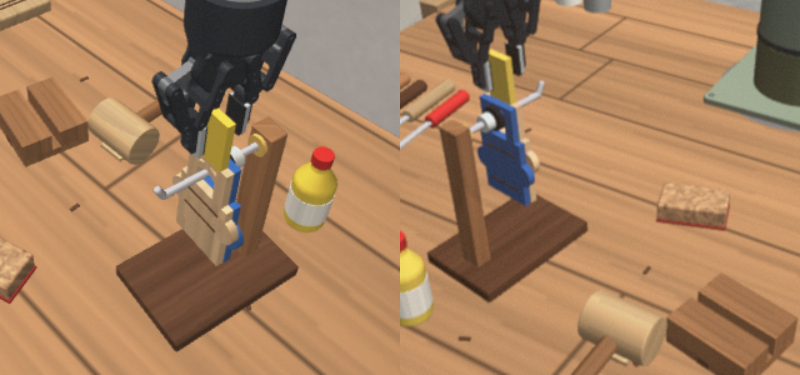

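The plywood template (left, tab at (220,140)) hangs free and upright against the blue one, and the pair is up to the stop. The fingers are open on either side. Now I'll retreat straight up.

Emit:
{"fn": "apply_moves", "kwargs": {"deltas": [{"tx": 0,"ty": 0,"tz": -10,"ax": 0,"ay": 0,"az": 0,"gripper": 0},{"tx": 0,"ty": 0,"tz": -35,"ax": 0,"ay": 0,"az": 0,"gripper": 0},{"tx": 0,"ty": 0,"tz": -70,"ax": 0,"ay": 0,"az": 0,"gripper": 0},{"tx": 0,"ty": 0,"tz": -110,"ax": 0,"ay": 0,"az": 0,"gripper": 0},{"tx": 0,"ty": 0,"tz": -120,"ax": 0,"ay": 0,"az": 0,"gripper": 0},{"tx": 0,"ty": 0,"tz": -120,"ax": 0,"ay": 0,"az": 0,"gripper": 0},{"tx": 0,"ty": 0,"tz": -120,"ax": 0,"ay": 0,"az": 0,"gripper": 0},{"tx": 0,"ty": 0,"tz": -120,"ax": 0,"ay": 0,"az": 0,"gripper": 0}]}}

```text
time_s: 24.05
tcp_pos: [0.5821, -0.1783, 0.3599]
eef_rot: [-2.374, -2.056, 0.001]
force: [0.5, -0.1, 0.1]
width: 0.502
grasp_force: 0.0
```

```bash
python3 see.py p8
```

```text
[ 0.5821 -0.1783  0.3599] [ 0.46 -0.1   0.06] 0.5021195257074533 [ 0.99  -0.143 -0.001]
side blue 419 X [ 5.5 10.7 15.2] Y [-49.   10.4] Z [0.0868 0.2207] n [-1.     0.014  0.017]
side wood 3170 X [-3.9 -2.4  5.1] Y [-46.6  38.9] Z [0.087  0.2384] n [-1.    -0.019 -0.002]
scene blue 1822 X [ 7.8 14.7 17. ] Y [-38.3  46.7] Z [0.0861 0.2187] n [1.    0.004 0.017]
scene wood 714 X [-42.5   4.4  14.7] Y [-40.   49.1] Z [0.0872 0.2394] n [-0.998 -0.064 -0.03 ]
```

View pics/p8.png

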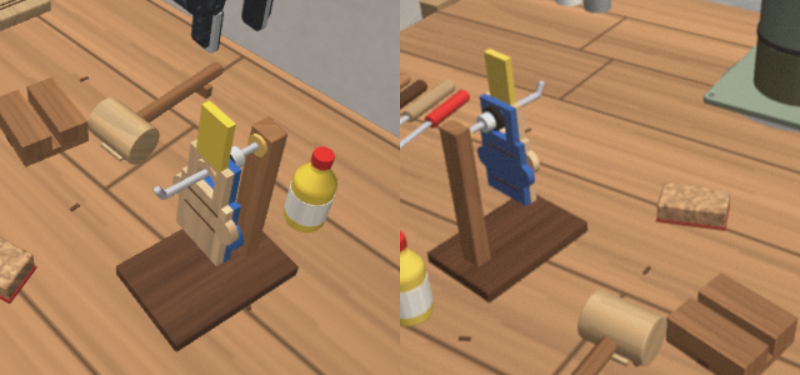

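Both templates hang still and close together at the stop. The gripper is clear, and the mallet, glue bottle and sanding block are where they were.

```bash
python3 -c "
from rig import robot
print(robot.close_job())"
```

```text
the job is handed in; nothing more can be done
None
```

The plywood template now hangs freely on the hook, close in front of the blue one; I felt the pair meet the rubber stop, bore on it at about 4 N, eased off and released, nothing else was disturbed, and the job is handed in at about 24 s.

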